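# Lock the extension tube onto the lab stand

## Robot

A 6-joint arm with a two-finger parallel gripper is mounted at the origin on the work surface. World frame = base frame: x ahead of the robot, y to its left, z up, the work surface at z = 0. Lengths are in mm, angles in rad, forces in N, time in s.
With the tool pointing down it reaches from about 275 to 1000 mm from the base axis. Payload 8.4 kg.
Tool frame: the origin (TCP) lies on the front face of the gripper's body, between the roots of the fingers; the fingertips stand 73 mm ahead of it and the grasp point (between the pads) lies 54 mm ahead of it; z points along the fingers, y is the line along which they close (so a half turn about z gives the same grasp; the last joint's range is limited). The gripper opens to 85 mm and grips with 20 to 120 N. Pads are 22 mm wide; open, the fingers measure 114 mm over their backs; the gripper's body (76 mm by 85 mm) begins 54 mm behind the grasp point. The pads swing forward as they close: fully open they stand 13 mm farther back than shut.
Start: joints at [1.319, 0.353, 1.633, -0, 1.155, -0.002], TCP at [154.505, 605.604, 303.881] pointing down, gripper open.
Joint ranges: [-2.63, 2.63], [-0.92, 2.1], [0.06, 2.66], [-1.3, 4.44], [0, 2.69], [-3.02, 3.02]. Speed limits (rad/s): [2.22, 2.22, 2.79, 3.14, 3.14, 3.14].

## Interface

Orientations are given as a rotation vector (axis times angle).
In Python, from station import get_obs, camera, close_job gives the robot as it stands. The module is installed in compiled form; this text tells all that it offers.
- The arm moves only by the tool jog_arm, never from a script. Its argument "series" is a list that holds one entry, the list of rows, each a list of 7 numbers: the shift along the world's x, y, z scaled (see below), then the turn, a rotation vector about the world's x, y, z scaled (see below), then the opening, from -1 (shut) to 1 (fully open), so that 0 is half open. In form: [[[tx, ty, tz, ax, ay, az, grip], ...]]. A call has 1 to 8 rows; each row is the pose to reach, as a shift and turn from the pose commanded when the call began; what a row does not reach only later rows make up. The controller multiplies each number of a shift by 0.5 m and each number of a turn by 60 degrees. A row lasts 1/8 s, in which the tool goes at most 62.5 mm and 10.7 degrees, less where a joint would pass 70% of its speed; a pose out of reach is approached as far as the arm can. A call with a number of a shift or a turn outside -1 to 1 is refused whole. A call with a gripper value outside its range is refused whole. The fingers move at their own pace and stop on an object; "newtons" is the grip in N (left out, the last holds). Time passes only in rows, so rows that repeat a pose let the fingers close. It gives the time, the measured TCP pose, the force, the opening and the grip force at its end, in the units of the state.
- get_obs(): the state, without advancing time (a new reading comes with each control period).
- camera(name): name is "scene" or "top" or "wrist"; returns a dict with "frame" (420x560x3 uint8, red, green, blue), "intrinsics" (3x3 intrinsics, pixels), "position" and "rotation" of the camera in the world. Camera axes: x right, y down, z forward; pixel columns grow to the right and rows downward; lengths in mm; the calibration is good to about 2 mm. A picture is of the moment at which its call begins. There is no depth.
- close_job(): hands the job in; it is judged then, once.
The state is a dict: "time_s": time; "joint_pos": joint angles; "qd": joint speeds; "tau": joint torques, N m; "position": TCP position; "ee_rot": TCP orientation; "contact_force": force on the tool from outside, world axes, zero at the start; "moment": the same for the moment, N m; "gripper_width": finger opening in mm; "grasp_force": force on a finger pad.
Only numpy, scipy, OpenCV 4.12 (cv2) and the standard library are available. Lean on these libraries where they do the work, as an engineer would, in place of code of your own. Each camera call takes 0.05 s, during which the arm holds its last target. There are 200 camera calls.

## Task

Pick up the square aluminium tube standing on the bench and slide it down over the stub of the lab stand, its hole on the side of the spring catch, easing it without force (well under 35 N) until the catch pops out through the hole and the tube is on the collar. Then give it a gentle tug upwards, about 10 N, to prove that it is locked, and let go. Leave the beaker, the jar and the calculator where they are.

Things in the scene. Friction and masses are not known exactly. Their poses are not given: they have to be found in the camera images.
- tube: Loose plain aluminium square tube, open at both ends: 33 mm square outside, 27 mm square bore, 3 mm wall, 130 mm long, 0.11 to 0.22 kg, standing upright on the bench at the start. Origin at the centre of its lower end, z up along the tube, +x out of the one wall that has a hole (at the start within 41 degrees of world +x). Grip it near its top, across any two opposite walls.
- tube_hole (a point): Centre of the tube's only hole, on the outer face of its +x wall, 36.5 mm above the tube's lower end. The hole is 14 mm wide and 13 mm high (30 to 43 mm above the lower end).
- stand: Grey cast lab stand, fixed to the bench, with an upright stub. Origin on the bench straight below the stub's axis, z up, +x the side of the stub with the spring catch. Its plate is 150 x 110 mm, 16 mm high (from 85 mm behind to 65 mm ahead of the origin along x).
- boss_top (a point): On the stub's axis, 45 mm over the bench: top of the 52 mm square clamp boss. From it rises a greased 25 mm square steel stub, sides along the stand's x and y, with a 40 mm square rubber collar. The collar's top, where the tube's lower end rests, is 62 to 80 mm over the bench: it varies, unmeasured. The stub goes 55 mm straight up from there, then tapers to 17 mm square at 67 mm.
- clamp_knob (a point): Middle of the small black clamp knob on the boss's -y side, 22 mm across, 30 mm over the bench. It holds the stub at its height and gives way at 60 N; leave it as it is.
- catch (a joint): Spring catch in the stub's +x face, in m: 0 out, 0.0045 pushed in by the tube's wall. 10 mm wide, 5.5 mm proud, 32 to 41 mm above the collar's top; flat underside, sloping top. A tube coming down pushes it in (4 to 9 N along the tube); it springs into the hole when the tube is 2 mm or less above the collar. The tube can then rise 2 mm until the catch holds it.
- beaker: Bystander: empty glass beaker, 68 mm across, 85 mm high; origin at the centre of its underside.
- jar: Bystander: small amber jar with a white cap, 48 mm across, 60 mm high; origin at the centre of its underside.
- calculator: Bystander: black pocket calculator lying flat, 140 x 75 x 14 mm, long side along its x; origin at the centre of its underside.
Mind the look-alikes: they are no part of the job. There is more than one size of the tube; the job needs the middle-sized.

How it is judged (in metres and radians):
On the way, in this order (a step that is already met when the one before it is completed fails the run):
1. the tube is lifted off the bench, held by the gripper (height (world z) of tube above 0.05 m and contact force between tube and the fingers above 2 N), for 0.1 s.
2. the tube is on the stub and the catch is out through its hole (horizontal distance between tube and stand below 0.005 m and z of tube in the frame of stand below 0.09 m and value of joint catch below 0.0015 m and angle between tube's own z axis and vertical below 0.09 rad), for 0.15 s.
3. the tube is tugged upwards against the catch (all of step 2 and contact force between tube and catch_c0 above 4 N), for 0.05 s.
At the end, for the whole second after the job is handed in: The tube is upright (within 0.09 rad) on the stub, its axis within 5 mm of the stub's, its lower end less than 90 mm above the bench, the catch out through the hole (catch joint below 1.5 mm), let go and at rest (all of step 2 and contact force between tube and the fingers below 0.1 N and linear speed of tube below 0.02 m/s and angular speed of tube below 0.2 rad/s); the robot touches nothing.
It fails at once if the tube is forced: more than 35 N between the tube and the stand with its stub and catch (contact force between tube and stand above 35 N).
It fails at once if the tube falls over or is tipped by more than 0.6 rad (angle between tube's own z axis and vertical above 0.6 rad).
It fails at once if the beaker is moved by more than 20 mm (distance of beaker from where it was at the start of the episode above 0.02 m).
It fails at once if the jar is moved by more than 20 mm (distance of jar from where it was at the start of the episode above 0.02 m).
It fails at once if the calculator is moved by more than 20 mm (distance of calculator from where it was at the start of the episode above 0.02 m).
It also fails if it takes over 50 s, if anything falls off the work surface, if the arm or the gripper's body presses on something with over 40 N, if the wrist force passes 120 N, or if a joint passes its speed limit or range.

## Working session

There is one attempt and no reset: what is moved stays moved. The work goes in short steps, Python scripts to look and compute and a tool call to move; the robot and the scene stay as the last step left them, time stands still between calls to the robot, and variables do not carry over. Pictures are saved under pics/ and viewed, at most 10 in all, crops included, and the job is handed in when it is done.

Besides the shell and the picture viewer there is one more tool, called as a command line: name --argument value ..., lists and objects as JSON in quotes. jog_arm: Moves the arm, as the interface text tells. Shifts and turns lie within -1 to 1; 1 stands for 0.5 m of shift or 60 degrees of turn. Its arguments: {"type":"object","properties":{"series":{"type":"array","items":{"type":"array","items":{"type":"array","items":{"type":"number"}}}},"newtons":{"type":"number"}},"required":["series"]}

```bash
mkdir -p pics
cat > h.py <<'E'
import numpy as np, cv2, pickle
from station import get_obs, camera
def snap(n,tag):
    c=camera(n); cv2.imwrite(f'pics/{tag}.png',c['frame'][:,:,::-1]); pickle.dump(c,open(f'pics/{tag}.pkl','wb')); return c
def load(tag): return pickle.load(open(f'pics/{tag}.pkl','rb'))
def ray(c,u,v):
    K=np.array(c['intrinsics']);R=np.array(c['rotation']).reshape(3,3)
    return np.array(c['position']),R@np.linalg.inv(K)@[u,v,1]
def atz(c,u,v,z):
    p,d=ray(c,u,v); return p+d*(z-p[2])/d[2]
def proj(c,P):
    K=np.array(c['intrinsics']);R=np.array(c['rotation']).reshape(3,3)
    q=K@(R.T@(np.array(P,float)-c['position'])); return q[:2]/q[2]
E
python3 - <<'E'
from h import *
a=snap('scene','s0');b=snap('top','t0')
for c in(a,b):print(c['position'],np.round(c['rotation'],3),c['intrinsics'])
print(get_obs())
E
```

```text
[1045.88776524 -306.91477806  782.44205521] [-2.246 -1.162  0.425] [[527.82415693   0.         272.72046957]
 [  0.         527.82415693 209.7590384 ]
 [  0.           0.           1.        ]]
[ 475.90698428  -15.89000282 1106.35049953] [-2.19   2.17  -0.133] [[470.6736289    0.         273.63751014]
 [  0.         470.6736289  209.81959134]
 [  0.           0.           1.        ]]
{'time_s': 0.1, 'joint_pos': array([ 1.31858045e+00,  3.53607267e-01,  1.63407594e+00,  1.73432188e-05,
        1.15517391e+00, -2.45069538e-03]), 'qd': array([-0.00125985, -0.00048979, -0.00155635, -0.00043416, -0.00012751,
       -0.00012124]), 'tau': array([-1.36290935e-03, -6.06355691e+01, -3.42821145e+01, -4.44874320e-05,
        3.85552092e-03,  1.59384655e-05]), 'position': array([154.42743651, 605.27233979, 303.21203954]), 'ee_rot': array([-3.91300145e-01, -3.11694995e+00,  1.96686010e-03]), 'contact_force': array([ 0.30132046, -0.04184134, -0.17542349]), 'moment': array([-0.01534815, -0.05670464, -0.01266517]), 'grasp_force': 0.0, 'gripper_width': 85.15901010031057}
```

View pics/s0.png

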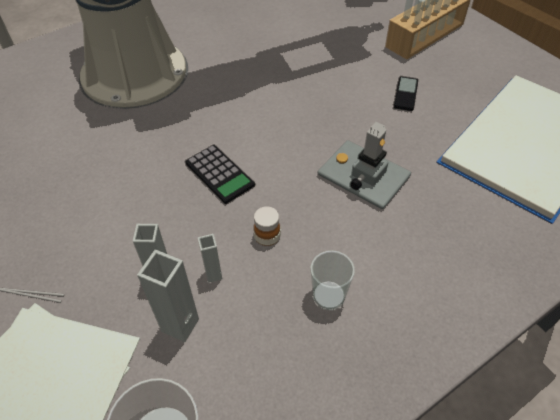

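View pics/t0.png

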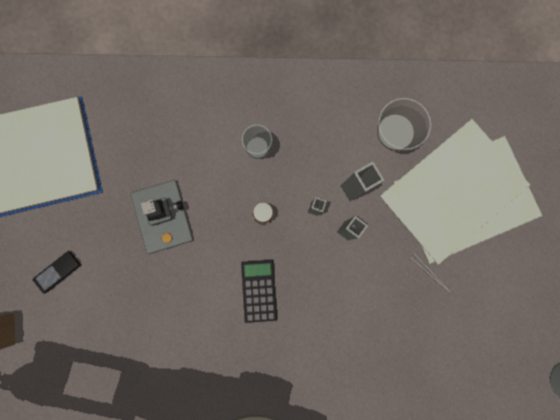

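The three tubes, by top-view pixels, are large (369,177), small (319,205) and middle (357,227). In the scene view the middle one is at (150,235), behind the large one. It fits "middle-sized", so I'll check its dimensions and view an enlarged crop.

```bash
sed -i "s/R=np.array(c\['rotation'\]).reshape(3,3)/R=cv2.Rodrigues(np.array(c['rotation'],float))[0]/" h.py
python3 - <<'E'
from h import *
t=load('t0');s=load('s0')
f=lambda c,x,y,w,h,k:cv2.resize(c['frame'][y:y+h,x:x+w,::-1],(w*k,h*k),interpolation=cv2.INTER_CUBIC)
A=f(t,300,150,100,100,4);B=f(t,120,160,100,100,4)
cv2.imwrite('pics/c1.png',np.hstack([A,B]))
print(atz(t,357,227,130),atz(t,155,208,130),atz(t,369,177,180),atz(t,319,205,100),atz(t,263,212,60),atz(t,257,140,85),atz(t,180,206,30))
E
```

```text
[ 540.51713565 -210.6092632   130.        ] [576.07422663 209.81230355 130.        ] [ 637.66868873 -225.75339494  180.        ] [ 589.24661167 -134.79173679  100.        ] [576.72759923 -14.16443684  60.        ] [7.34250642e+02 7.00056526e-01 8.50000000e+01] [591.52096533 176.11334144  30.        ]
```

View pics/c1.png

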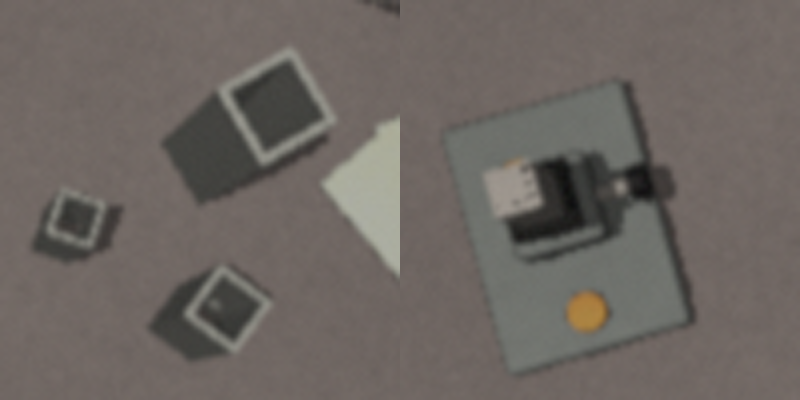

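The left crop shows the middle tube's top rim with corners at (224,265), (272,304), (236,352) and (186,312). Its size lies between the other two, so this is the target. The right crop shows the stand plate. The knob is on the right, the stub top is at (513,190), and the orange catch is on its upper side at (513,160).

Run:
```python
from h import *
t=load('t0')
T=np.array([atz(t,300+x/4,150+y/4,130) for x,y in[(224,265),(272,304),(236,352),(186,312)]])
P=np.array([atz(t,120+(x-400)/4,160+y/4,16) for x,y in[(443,130),(626,80),(692,322),(512,373)]])
ang=lambda a,b:np.degrees(np.arctan2(*(b-a)[[1,0]]))
for Q in(T,P):
  print(Q.mean(0),[(round(ang(Q[i],Q[(i+1)%4]),1),round(np.linalg.norm(Q[i]-Q[(i+1)%4]),1)) for i in range(4)])
C=P.mean(0);a=np.radians(ang(P[2],P[1]));print('stand',C+10*np.array([np.cos(a),np.sin(a),0]))
for z in(129,138,147):print(atz(t,120+113/4,160+190/4,z))
o=get_obs();R=cv2.Rodrigues(o['ee_rot'])[0];print(R)
```

```text
[ 540.42042042 -211.39811084  130.        ] [(np.float64(-129.0), np.float64(32.1)), (np.float64(142.8), np.float64(31.6)), (np.float64(51.6), np.float64(33.1)), (np.float64(-39.1), np.float64(31.9))]
[568.48583328 219.26044644  16.        ] [(np.float64(-73.8), np.float64(109.3)), (np.float64(-163.4), np.float64(146.7)), (np.float64(106.4), np.float64(106.5)), (np.float64(17.7), np.float64(147.1))]
stand [578.06930484 222.11650543  16.        ]
[577.07808045 224.0197881  129.        ]
[576.14643938 221.81056212 138.        ]
[575.21479831 219.60133613 147.        ]
[[-9.68968753e-01  2.47183022e-01 -3.30911976e-04]
 [ 2.47183243e-01  9.68967984e-01 -1.22049850e-03]
 [ 1.89566041e-05 -1.26442080e-03 -9.99999200e-01]]
```

jog_arm --series '[[[0.38,-0.8,0.04,0,0,-0.402,0.6],[0.38,-0.8,0.04,0,0,-0.402,0.6],[0.38,-0.8,0.04,0,0,-0.402,0.6],[0.38,-0.8,0.04,0,0,-0.402,0.6],[0.38,-0.8,0.04,0,0,-0.402,0.6],[0.38,-0.8,0.04,0,0,-0.402,0.6],[0.38,-0.8,0.04,0,0,-0.402,0.6],[0.38,-0.8,0.04,0,0,-0.402,0.6]]]' --newtons 30

```text
time_s: 1.1
position: [345.5, 202.4, 324.0]
ee_rot: [1.042, 2.963, -0.001]
contact_force: [-1.0, 0.4, -0.4]
gripper_width: 68.3
grasp_force: 0.0
```

jog_arm --series '[[[0.392,-0.834,0,0,0,0,0.5],[0.392,-0.834,0,0,0,0,0.5],[0.392,-0.834,0,0,0,0,0.5],[0.392,-0.834,0,0,0,0,0.5],[0.392,-0.834,0,0,0,0,0.5],[0.392,-0.834,0,0,0,0,0.5],[0.392,-0.834,0,0,0,0,0.5],[0.392,-0.834,0,0,0,0,0.5]]]'

```text
time_s: 2.1
position: [541.8, -213.3, 323.2]
ee_rot: [-1.036, -2.966, 0.0]
contact_force: [-0.4, 0.1, 0.0]
gripper_width: 64.3
grasp_force: 0.0
```

Run:
```python
from h import *
w=snap('wrist','w0');o=get_obs();print(o['position'],o['ee_rot'],w['position'],w['rotation'],w['intrinsics'])
print(proj(w,[540,-211,130]))
```

```text
[ 542.33559316 -214.24352636  323.20811065] [ 1.03580616e+00  2.96540028e+00 -1.04403706e-03] [ 490.32547372 -172.35596543  394.3080684 ] [2.61202412 1.2599816  0.16563318] [[358.24743622   0.         286.26193263]
 [  0.         358.24743622 209.96284489]
 [  0.           0.           1.        ]]
[287.38860332 199.56487835]
```

View pics/w0.png

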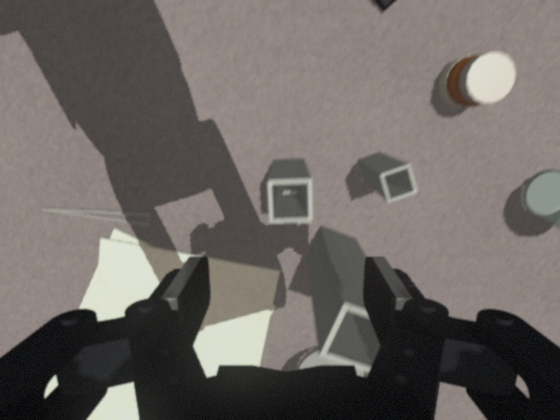

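The wrist view shows the middle tube's rim with corners at about (266,178), (311,178), (313,222) and (268,224). The large tube's rim is at (350,335), so I'll check its clearance and height.

Run:
```python
from h import *
w=load('w0');t=load('t0');s=load('s0')
f=w['frame'][150:250,240:340,::-1];cv2.imwrite('pics/c2.png',cv2.resize(f,(600,600),interpolation=cv2.INTER_CUBIC))
T=np.array([atz(w,u,v,130) for u,v in[(266,178),(311,178),(313,222),(268,224)]])
ang=lambda a,b:np.degrees(np.arctan2(*(b-a)[[1,0]]))
print(T.mean(0),[(round(ang(T[i],T[(i+1)%4]),1),round(np.linalg.norm(T[i]-T[(i+1)%4]),1)) for i in range(4)])
def tri(L):
    A=0;b=0
    for c,u,v in L:
        p,d=ray(c,u,v);d/=np.linalg.norm(d);M=np.eye(3)-np.outer(d,d);A=A+M;b=b+M@p
    return np.linalg.solve(A,b)
print('big',tri([(t,369.3,177),(s,166,268.5)]),'small',tri([(t,319,204.7),(s,208,242)]),'mid',tri([(t,357,227.3),(s,150,232.5)]),'stub?',tri([(t,148.3,207.5),(s,377,131)]))
```

```text
[ 541.80225395 -210.37838664  130.        ] [(np.float64(51.5), np.float64(33.6)), (np.float64(-34.9), np.float64(34.4)), (np.float64(-125.8), np.float64(34.8)), (np.float64(143.1), np.float64(35.9))]
big [ 641.48232832 -223.45786034  170.17127632] small [ 591.03052032 -133.06627203   98.12111298] mid [ 541.90173515 -206.5026016   127.66861035] stub? [578.68340734 226.5475985  126.05266702]
```

View pics/c2.png

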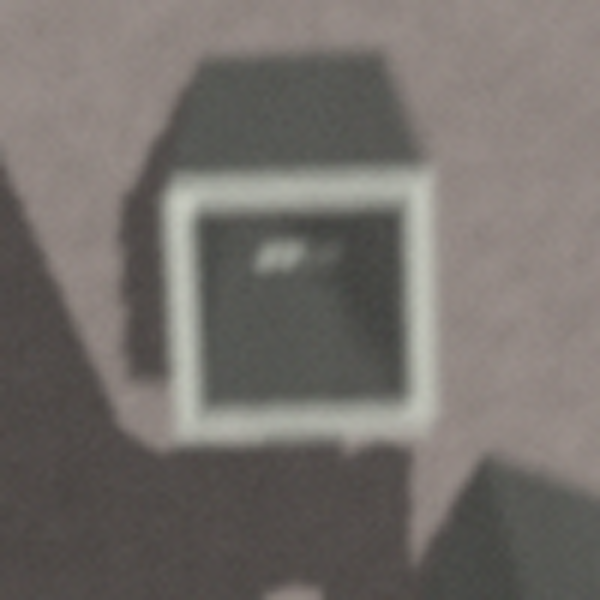

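jog_arm --series '[[[0.002,0,-0.1,0,0,0.028,0.45],[0.002,0,-0.2,0,0,0.028,0.45],[0.002,0,-0.22,0,0,0.028,0.45],[0.002,0,-0.22,0,0,0.028,0.45],[0.002,0,-0.22,0,0,0.028,0.45],[0.002,0,-0.22,0,0,0.028,0.45]]]'

```text
time_s: 2.9
position: [542.3, -211.5, 215.7]
ee_rot: [0.989, 2.979, -0.0]
contact_force: [-0.4, -0.7, -0.2]
gripper_width: 61.5
grasp_force: 0.0
```

Run:
```python
from h import *
w=snap('wrist','w1');o=get_obs();print(o['position'],o['ee_rot'])
for c in ([-16.5,-16.5],[16.5,-16.5],[16.5,16.5],[-16.5,16.5]):
  a=np.radians(-37);R=np.array([[np.cos(a),-np.sin(a)],[np.sin(a),np.cos(a)]])
  q=R@c+[541.3,-210.8]; u=proj(w,[*q,130]);print(u);cv2.circle(w['frame'],tuple(np.round(u).astype(int)),1,(255,0,0),-1)
cv2.imwrite('pics/w1m.png',w['frame'][:,:,::-1])
```

```text
[ 542.13622792 -211.56845099  215.3601333 ] [ 9.89705806e-01  2.97911804e+00 -1.64048778e-04]
[250.31524248 221.68485656]
[251.79733594 287.27510952]
[320.37236691 287.56380436]
[322.51805736 222.00751854]
```

View pics/w1m.png

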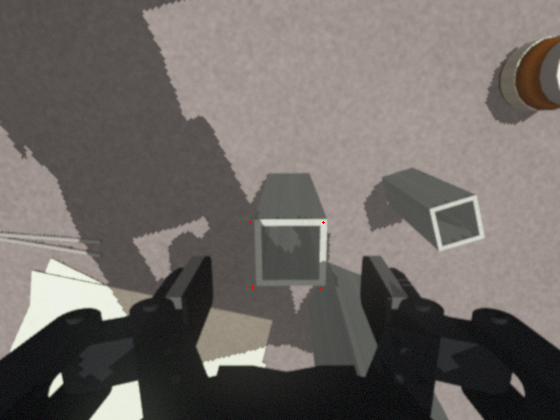

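The wrist view shows the rim at (257,218) to (326,286), with the fingers parallel to it. The predicted corners sit about 5 px to the left and 3 px low, so I'll correct by about 3.5 mm in +y, descend and grip.

jog_arm --series '[[[0,0.007,-0.03,0,0,0,0.45],[0,0.007,-0.07,0,0,0,0.45],[0,0.007,-0.09,0,0,0,0.45],[0,0.007,-0.09,0,0,0,0.3],[0,0.007,-0.09,0,0,0,0.0],[0,0.007,-0.09,0,0,0,-0.4],[0,0.007,-0.09,0,0,0,-0.4],[0,0.007,-0.09,0,0,0,-0.4]]]' --newtons 40

```text
time_s: 3.95
position: [541.9, -208.1, 169.5]
ee_rot: [0.99, 2.98, -0.0]
contact_force: [-1.1, -0.4, 5.3]
gripper_width: 32.6
grasp_force: 40.3
```

jog_arm --series '[[[0,0,0,0,0,0,-0.4],[0,0,0,0,0,0,-0.4],[0,0,0,0,0,0,-0.4]]]'

```text
time_s: 4.32
position: [541.9, -208.1, 169.6]
ee_rot: [0.99, 2.98, -0.0]
contact_force: [-0.3, 0.4, 6.0]
gripper_width: 32.4
grasp_force: 40.4
```

jog_arm --series '[[[0,0,0.1,0,0,0,-0.4],[0,0,0.2,0,0,0,-0.4],[0,0,0.3,0,0,0,-0.4],[0,0,0.4,0,0,0,-0.4],[0,0,0.4,0,0,0,-0.4]]]'

```text
time_s: 4.95
position: [542.9, -208.4, 373.0]
ee_rot: [0.988, 2.975, -0.0]
contact_force: [-0.0, -0.1, -1.9]
gripper_width: 33.0
grasp_force: 40.7
```

jog_arm --series '[[[0.02,0.1,0,0,0,0.11,-0.4],[0.03,0.2,0,0,0,0.23,-0.4],[0.04,0.3,0,0,0,0.34,-0.4],[0.05,0.42,0,0,0,0.47,-0.4],[0.06,0.53,0,0,0,0.6,-0.4],[0.07,0.64,0,0,0,0.73,-0.4],[0.072,0.75,0,0,0,0.85,-0.4],[0.072,0.82,0,0,0,0.895,-0.4]]]'

```text
time_s: 5.95
position: [576.6, 204.4, 366.9]
ee_rot: [0.469, -3.104, 0.0]
contact_force: [0.9, -0.6, -1.9]
gripper_width: 33.2
grasp_force: 40.7
```

jog_arm --series '[[[0,0.02,0,0,0,0,-0.4],[0,0.04,0,0,0,0,-0.4],[0,0.04,0,0,0,0,-0.4],[0,0.04,0,0,0,0,-0.4]]]'

```text
time_s: 6.45
position: [577.6, 221.1, 368.8]
ee_rot: [0.461, -3.107, 0.001]
contact_force: [-0.6, -0.4, -0.8]
gripper_width: 32.7
grasp_force: 40.7
```

Run:
```python
from h import *
w=snap('wrist','w2');s=snap('scene','s2');o=get_obs();print(o['position'],o['ee_rot'],o['contact_force'])
x,y=proj(s,[578,222,160]).astype(int);print(x,y)
A=cv2.resize(s['frame'][max(y-100,0):max(y-100,0)+200,x-70:x+63],(400,600),interpolation=cv2.INTER_CUBIC)
B=cv2.resize(w['frame'][100:400,180:380],(400,600),interpolation=cv2.INTER_CUBIC)
cv2.imwrite('pics/c3.png',np.hstack([A,B])[:,:,::-1])
```

```text
[577.6296908  221.22282746 368.99767287] [-4.61094003e-01  3.10747504e+00 -2.53753323e-04] [-0.41008179 -0.21124449 -1.38417373]
376 117
```

View pics/c3.png

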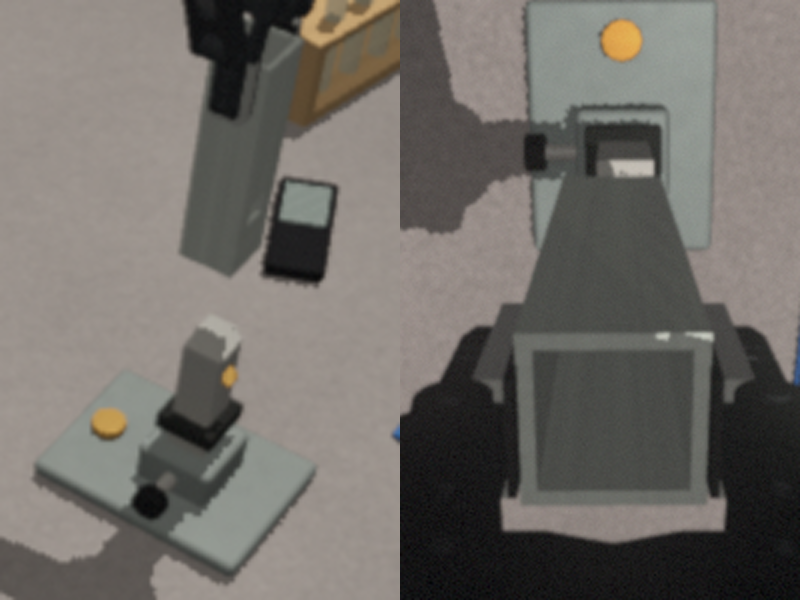

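In the left crop the hole at (256,212) faces the catch side, like the orange catch at (229,376). In the right wrist crop the tube's lower edge centre is at (615,177). The collar's back edge centre is at (623,125), the boss's back edge centre is at (622,108), and the yaw looks parallel.

Run:
```python
from h import *
w=load('w2');s=load('s2');a=np.radians(16.9);ex=np.array([np.cos(a),np.sin(a),0]);ey=np.array([-ex[1],ex[0],0])
px=lambda x,y:(180+(x-400)/2,100+y/2)
def show(n,p):print(n,p.round(1),'rel TCP x,y',((p-[577.63,221.22,0])@ex).round(1),((p-[577.63,221.22,0])@ey).round(1))
show('tube bottom',atz(w,*px(615,177),199.3)+16.5*ex)
for z in(62,71,80):show(f'collar{z}',atz(w,*px(623.5,125),z)+20*ex)
show('boss',atz(w,*px(622,108),45)+26*ex)
show('knob on plate',atz(w,*px(622,40),20))
p1,p2=atz(w,*px(527,5),16),atz(w,*px(717,5),16);show('plateback',(p1+p2)/2+85*ex);print(np.degrees(np.arctan2(*(p1-p2)[[1,0]])),np.linalg.norm(p1-p2))
for n,q1,q2 in(('L',(528,10),(537,240)),('R',(717,10),(709,240))):
  d=atz(w,*px(*q2),16)-atz(w,*px(*q1),16);print(n,np.degrees(np.arctan2(d[1],d[0])))
# scene view: collar top corners & stub
sp=lambda x,y:(376-70+x*133/400,17+y/3)
show('tube bot corner scene (near -y,+x)',atz(s,*sp(231,275),199.3)-16.5*ex+16.5*ey)
show('plate front corner scene',atz(s,*sp(230,565),16)-65*ex+55*ey)
show('plate right corner',atz(s,*sp(315,468),16)-65*ex-55*ey)
show('plate left corner',atz(s,*sp(37,465),16)+85*ex+55*ey)
for z in(62,71,80):show(f'collar front {z}',atz(s,*sp(209,438),z)-20*ex+20*ey)
```

```text
tube bottom [577.5 222.  199.3] rel TCP x,y 0.1 0.8
collar62 [579.6 227.6  62. ] rel TCP x,y 3.8 5.6
collar71 [578.5 227.2  71. ] rel TCP x,y 2.6 5.4
collar80 [577.4 226.7  80. ] rel TCP x,y 1.4 5.3
boss [578.7 226.7  45. ] rel TCP x,y 2.7 4.9
knob on plate [519.6 208.9  20. ] rel TCP x,y -59.1 5.1
plateback [582.6 228.   16. ] rel TCP x,y 6.8 5.1
-73.10434537907868 107.71730762726214
L 17.483836905537018
R 16.984581496372023
tube bot corner scene (near -y,+x) [577.1 222.9 199.3] rel TCP x,y -0.0 1.8
plate front corner scene [576.9 228.2  16. ] rel TCP x,y 1.4 6.9
plate right corner [581.  221.3  16. ] rel TCP x,y 3.3 -1.0
plate left corner [585.7 226.9  16. ] rel TCP x,y 9.4 3.1
collar front 62 [571.3 235.   62. ] rel TCP x,y -2.1 15.0
collar front 71 [576.9 228.4  71. ] rel TCP x,y 1.4 7.1
collar front 80 [582.5 221.8  80. ] rel TCP x,y 4.9 -0.9
```

jog_arm --series '[[[0.002,0.01,-0.03,0,0,0,-0.4],[0.002,0.01,-0.07,0,0,0,-0.4],[0.002,0.01,-0.1,0,0,0,-0.4],[0.002,0.01,-0.1,0,0,0,-0.4],[0.002,0.01,-0.1,0,0,0,-0.4]]]'

```text
time_s: 7.18
position: [578.8, 227.2, 319.2]
ee_rot: [-0.463, 3.107, 0.0]
contact_force: [-0.6, 0.7, -1.0]
gripper_width: 32.4
grasp_force: 40.7
```

Run:
```python
from h import *
w=snap('wrist','w3');s=snap('scene','s3');o=get_obs();print(o['position'],o['ee_rot'],o['contact_force'])
A=cv2.resize(s['frame'][60:210,326:426],(400,600),interpolation=cv2.INTER_CUBIC)
B=cv2.resize(w['frame'][100:250,240:340],(400,600),interpolation=cv2.INTER_CUBIC)
cv2.imwrite('pics/c4.png',np.hstack([A,B])[:,:,::-1])
```

```text
[578.89374542 227.24279059 319.64208618] [-4.62730391e-01  3.10606366e+00  4.24420309e-04] [-0.48649314 -0.05838325 -0.86750566]
```

View pics/c4.png

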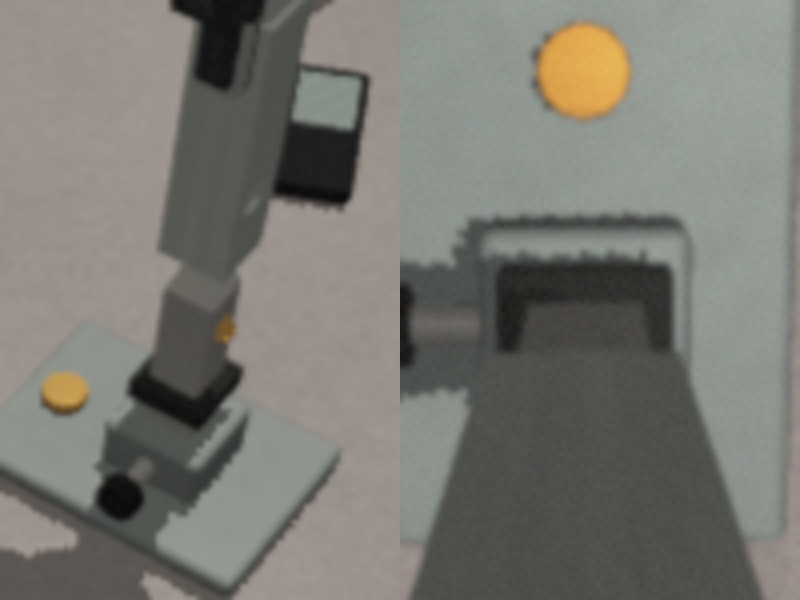

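Run:
```python
from h import *
s=load('s3');a=np.radians(17);ex=np.array([np.cos(a),np.sin(a),0]);ey=np.array([-ex[1],ex[0],0])
T=np.array([578.9,227.2,0])
cr=lambda p:((proj(s,p)-[326,60])*4).round(1)
for n,h,z in(('tube',16.5,150),('collar',20,71),('plate',55,16)):
  print(n,[cr(T+i*h*ex+j*h*ey+[0,0,z]) for i,j in((-1,-1),(1,-1),(1,1))] if n!='plate' else [cr(T+i*ex+j*55*ey+[0,0,z]) for i,j in((-85,-1),(65,-1),(65,1))])
print('1mm x,y',cr(T+ex)-cr(T),cr(T+ey)-cr(T), 'z',cr(T+[0,0,1])-cr(T))
```

```text
tube [array([155.2, 249.5]), array([221. , 281.2]), array([260.3, 239.2])]
collar [array([124.7, 377.6]), array([199. , 415.7]), array([244. , 365.4])]
plate [array([-39. , 439.6]), array([227.5, 585. ]), array([344.7, 443.8])]
1mm x,y [1.7 0.9] [ 1.  -1.3] z [ 0.2 -1.4]
```

jog_arm --series '[[[0,0.002,-0.006,0,0,0,-0.4],[0,0.002,-0.012,0,0,0,-0.4],[0,0.002,-0.018,0,0,0,-0.4],[0,0.002,-0.023,0,0,0,-0.4],[0,0.002,-0.027,0,0,0,-0.4],[0,0.002,-0.03,0,0,0,-0.4],[0,0.002,-0.033,0,0,0,-0.4],[0,0.002,-0.036,0,0,0,-0.4]]]'

```text
time_s: 8.28
position: [578.5, 228.2, 300.8]
ee_rot: [-0.463, 3.107, 0.0]
contact_force: [-1.0, -0.3, -0.6]
gripper_width: 32.6
grasp_force: 40.7
```

jog_arm --series '[[[0,0,-0.002,0,0,0,-0.4],[0,0,-0.004,0,0,0,-0.4],[0,0,-0.006,0,0,0,-0.4],[0,0,-0.008,0,0,0,-0.4]]]'

```text
time_s: 8.78
position: [578.5, 228.1, 296.8]
ee_rot: [-0.463, 3.107, 0.0]
contact_force: [0.2, -0.1, -0.9]
gripper_width: 32.1
grasp_force: 40.7
```

jog_arm --series '[[[0,0,-0.002,0,0,0,-0.4],[0,0,-0.004,0,0,0,-0.4],[0,0,-0.006,0,0,0,-0.4],[0,0,-0.008,0,0,0,-0.4]]]'

```text
time_s: 9.28
position: [578.5, 228.1, 292.8]
ee_rot: [-0.463, 3.107, -0.0]
contact_force: [-0.6, -0.1, -1.1]
gripper_width: 32.6
grasp_force: 40.7
```

jog_arm --series '[[[0,0,-0.002,0,0,0,-0.4],[0,0,-0.004,0,0,0,-0.4],[0,0,-0.006,0,0,0,-0.4]]]'

```text
time_s: 9.65
position: [578.5, 228.1, 289.8]
ee_rot: [-0.463, 3.107, -0.0]
contact_force: [0.1, 0.5, -1.6]
gripper_width: 32.4
grasp_force: 40.7
```

jog_arm --series '[[[0,0,-0.002,0,0,0,-0.4],[0,0,-0.004,0,0,0,-0.4],[0,0,-0.006,0,0,0,-0.4],[0,0,-0.008,0,0,0,-0.4]]]'

```text
time_s: 10.15
position: [578.5, 228.1, 285.8]
ee_rot: [0.463, -3.107, -0.0]
contact_force: [0.1, -0.0, -1.0]
gripper_width: 32.3
grasp_force: 40.7
```

jog_arm --series '[[[0,0,-0.002,0,0,0,-0.4],[0,0,-0.004,0,0,0,-0.4],[0,0,-0.006,0,0,0,-0.4]]]'

```text
time_s: 10.52
position: [578.5, 228.1, 282.8]
ee_rot: [-0.463, 3.107, -0.0]
contact_force: [-0.8, 0.3, -1.7]
gripper_width: 32.3
grasp_force: 40.7
```

jog_arm --series '[[[0,0,-0.002,0,0,0,-0.4],[0,0,-0.004,0,0,0,-0.4],[0,0,-0.006,0,0,0,-0.4]]]'

```text
time_s: 10.9
position: [578.9, 228.2, 280.2]
ee_rot: [-0.463, 3.106, 0.0]
contact_force: [0.7, -0.7, 1.8]
gripper_width: 32.7
grasp_force: 40.9
```

jog_arm --series '[[[0,0,-0.002,0,0,0,-0.4],[0,0,-0.004,0,0,0,-0.4]]]'

```text
time_s: 11.15
position: [579.0, 228.3, 278.3]
ee_rot: [-0.463, 3.106, 0.0]
contact_force: [1.8, -0.2, 2.4]
gripper_width: 32.4
grasp_force: 41.1
```

jog_arm --series '[[[0,0,-0.002,0,0,0,-0.4],[0,0,-0.004,0,0,0,-0.4]]]'

```text
time_s: 11.4
position: [579.0, 228.3, 276.3]
ee_rot: [-0.463, 3.106, 0.001]
contact_force: [2.4, 0.3, 4.3]
gripper_width: 32.5
grasp_force: 41.3
```

jog_arm --series '[[[0,0,-0.002,0,0,0,-0.4],[0,0,-0.004,0,0,0,-0.4],[0,0,-0.006,0,0,0,-0.4]]]'

```text
time_s: 11.78
position: [578.6, 228.1, 272.6]
ee_rot: [0.463, -3.107, 0.0]
contact_force: [4.7, 1.4, 0.6]
gripper_width: 32.4
grasp_force: 40.8
```

jog_arm --series '[[[0,0,-0.003,0,0,0,-0.4],[0,0,-0.006,0,0,0,-0.4],[0,0,-0.009,0,0,0,-0.4],[0,0,-0.012,0,0,0,-0.4]]]'

```text
time_s: 12.28
position: [578.5, 228.1, 266.8]
ee_rot: [-0.463, 3.107, 0.0]
contact_force: [5.0, 0.4, -0.2]
gripper_width: 33.0
grasp_force: 40.8
```

jog_arm --series '[[[0,0,-0.003,0,0,0,-0.4],[0,0,-0.006,0,0,0,-0.4],[0,0,-0.009,0,0,0,-0.4],[0,0,-0.012,0,0,0,-0.4]]]'

```text
time_s: 12.78
position: [578.5, 228.1, 260.8]
ee_rot: [-0.463, 3.107, -0.0]
contact_force: [4.0, 1.4, -0.0]
gripper_width: 32.4
grasp_force: 40.8
```

jog_arm --series '[[[0,0,-0.003,0,0,0,-0.4],[0,0,-0.006,0,0,0,-0.4],[0,0,-0.009,0,0,0,-0.4],[0,0,-0.011,0,0,0,-0.4]]]'

```text
time_s: 13.28
position: [578.5, 228.1, 255.3]
ee_rot: [0.463, -3.107, 0.0]
contact_force: [4.3, 0.8, -0.6]
gripper_width: 32.6
grasp_force: 40.8
```

Lower end is at about 86 mm. Next come slower steps, and I'll stop when the force changes.

jog_arm --series '[[[0,0,-0.002,0,0,0,-0.4],[0,0,-0.004,0,0,0,-0.4],[0,0,-0.006,0,0,0,-0.4],[0,0,-0.008,0,0,0,-0.4]]]'

```text
time_s: 13.78
position: [578.5, 228.1, 251.4]
ee_rot: [-0.463, 3.107, -0.0]
contact_force: [4.2, 0.2, 1.0]
gripper_width: 32.6
grasp_force: 40.9
```

jog_arm --series '[[[0,0,-0.002,0,0,0,-0.4],[0,0,-0.004,0,0,0,-0.4],[0,0,-0.006,0,0,0,-0.4]]]'

```text
time_s: 14.15
position: [578.5, 228.1, 248.3]
ee_rot: [-0.463, 3.107, -0.0]
contact_force: [4.6, -0.2, 1.0]
gripper_width: 32.2
grasp_force: 40.9
```

jog_arm --series '[[[0,0,-0.002,0,0,0,-0.4],[0,0,-0.004,0,0,0,-0.4]]]'

```text
time_s: 14.4
position: [578.5, 228.1, 246.3]
ee_rot: [-0.463, 3.107, -0.0]
contact_force: [6.1, -0.4, 0.6]
gripper_width: 32.1
grasp_force: 40.9
```

jog_arm --series '[[[0,0,-0.002,0,0,0,-0.4],[0,0,-0.004,0,0,0,-0.4]]]'

```text
time_s: 14.65
position: [578.5, 228.1, 244.3]
ee_rot: [0.463, -3.107, 0.0]
contact_force: [4.6, 0.3, 0.8]
gripper_width: 32.1
grasp_force: 40.9
```

jog_arm --series '[[[0,0,-0.002,0,0,0,-0.4],[0,0,-0.004,0,0,0,-0.4]]]'

```text
time_s: 14.9
position: [578.1, 228.0, 242.1]
ee_rot: [0.463, -3.106, 0.0]
contact_force: [2.4, 0.0, 0.3]
gripper_width: 32.4
grasp_force: 40.9
```

jog_arm --series '[[[0,0,-0.002,0,0,0,-0.4],[0,0,-0.002,0,0,0,-0.4]]]'

```text
time_s: 15.15
position: [578.2, 228.0, 241.9]
ee_rot: [0.463, -3.107, 0.0]
contact_force: [0.1, -1.1, 6.7]
gripper_width: 32.6
grasp_force: 41.8
```

jog_arm --series '[[[0,0,-0.002,0,0,0,-0.4],[0,0,-0.002,0,0,0,-0.4]]]'

```text
time_s: 15.4
position: [578.4, 228.0, 241.9]
ee_rot: [0.463, -3.107, 0.0]
contact_force: [-1.0, -2.6, 12.9]
gripper_width: 32.5
grasp_force: 42.8
```

The sideways force is gone and Fz rises at 241.9, so the tube is on the collar with the catch out. Now the gentle tug.

jog_arm --series '[[[0,0,0.002,0,0,0,-0.4],[0,0,0.004,0,0,0,-0.4],[0,0,0.006,0,0,0,-0.4],[0,0,0.008,0,0,0,-0.4],[0,0,0.008,0,0,0,-0.4]]]'

```text
time_s: 16.02
position: [578.2, 228.0, 244.0]
ee_rot: [0.463, -3.106, 0.0]
contact_force: [0.5, -0.9, -3.2]
gripper_width: 32.3
grasp_force: 40.4
```

jog_arm --series '[[[0,0,0.001,0,0,0,-0.4],[0,0,0.002,0,0,0,-0.4],[0,0,0.002,0,0,0,-0.4]]]'

```text
time_s: 16.4
position: [578.1, 227.9, 244.3]
ee_rot: [0.463, -3.106, 0.0]
contact_force: [4.1, 0.8, -16.1]
gripper_width: 32.3
grasp_force: 41.0
```

Tug held: about 14 N with only 2 mm of rise. I'll ease it back onto the collar and let go.

jog_arm --series '[[[0,0,-0.002,0,0,0,-0.4],[0,0,-0.004,0,0,0,-0.4],[0,0,-0.006,0,0,0,-0.4],[0,0,-0.006,0,0,0,-0.4]]]'

```text
time_s: 16.9
position: [578.9, 228.2, 243.1]
ee_rot: [-0.463, 3.106, 0.0]
contact_force: [0.5, -1.4, -0.2]
gripper_width: 32.9
grasp_force: 42.6
```

jog_arm --series '[[[0,0,0,0,0,0,-0.1],[0,0,0,0,0,0,0.1],[0,0,0,0,0,0,0.4],[0,0,0,0,0,0,0.5],[0,0,0,0,0,0,0.5],[0,0,0,0,0,0,0.5]]]'

```text
time_s: 17.65
position: [578.5, 228.1, 242.4]
ee_rot: [0.463, -3.107, -0.0]
contact_force: [-0.2, 0.8, -0.1]
gripper_width: 64.1
grasp_force: 0.0
```

jog_arm --series '[[[0,0,0.02,0,0,0,0.5],[0,0,0.06,0,0,0,0.5],[0,0,0.12,0,0,0,0.5],[0,0,0.2,0,0,0,0.5],[0,0,0.3,0,0,0,0.5],[0,0,0.3,0,0,0,0.5],[0,0,0.3,0,0,0,0.5]]]'

```text
time_s: 18.52
position: [578.3, 228.0, 392.5]
ee_rot: [-0.463, 3.107, 0.0]
contact_force: [-0.1, 0.6, -0.4]
gripper_width: 64.1
grasp_force: 0.0
```

Run:
```python
from h import *
s=snap('scene','s5')
cv2.imwrite('pics/c5.png',cv2.resize(s['frame'][60:210,306:446],(560,600),interpolation=cv2.INTER_CUBIC)[:,:,::-1])
```

```text
(no output)
```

View pics/c5.png

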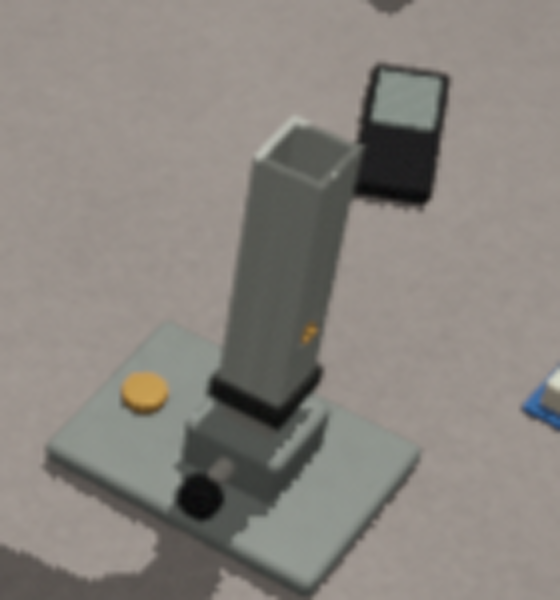

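The crop shows the tube upright on the black collar. The orange catch is out through the hole at (310,333), and the gripper is clear.

```bash
python3 -c "
from station import close_job
print(close_job())"
```

```text
the job is handed in; nothing more can be done
None
```

The middle-sized tube is on the stub with the catch out through its hole; it held a tug of about 14 N (you asked for about 10 N), was let go, and the job was handed in at about 18.6 s of the 50 s, with no verdict returned.

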